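# Change the bench supply over with the interlocked levers

### The arm

A 7-joint arm with a two-finger parallel gripper is mounted at the origin on a cart in front of the work surface, level with it; the furniture and walls round the work are solid. World frame = base frame: x ahead of the robot, y to its left, z up, the work surface at z = 0. Lengths are in m, angles in rad, forces in N, time in s.
With the tool pointing down it reaches from about 0.425 to 1.025 m from the base axis. Payload 9.4 kg.
Tool frame: the origin (TCP) lies between the finger pads; the fingertips stand 25 mm ahead of it and the grasp point (between the pads) lies 6 mm ahead of it; z points along the fingers, y is the line along which they close (so a half turn about z gives the same grasp; the last joint's range is limited). The gripper opens to 93 mm and grips with 3 to 60 N. Pads are 15 mm wide; open, the fingers measure 128 mm over their backs; the gripper's body (75 mm by 188 mm) begins 65 mm behind the grasp point.
Start: joints at [-1.276, 0.599, -0.003, 1.599, 0.002, 0.943, -0.08], TCP at [0.263, 0.675, 0.244] pointing down, gripper open.
Joint ranges: [-2.57, 2.57], [-0.35, 1.97], [-1.29, 1.29], [0.11, 2.56], [-1.05, 4.19], [0.11, 1.86], [-2.63, 2.63]. Speed limits (rad/s): [2.22, 2.22, 3.01, 3.01, 3.14, 3.14, 3.14].

### API

Orientations are given as a unit quaternion [x, y, z, w].
In Python, from rig import status, imaging, ticket gives the robot as it stands.
- The arm moves only by the shell command python3 -m crank 'ROWS' [FORCE]. ROWS is JSON, a list of rows, each a list of 3 entries, a list of its own where there are three numbers: the shift along the world's x, y, z in m, then the turn, a rotation vector about the world's x, y, z in degrees, then the finger opening in m, from 0 to 0.093. A call has 1 to 5 rows; each row is the pose to reach, as a shift and turn from the pose commanded when the call began; what a row does not reach only later rows make up. A row lasts 1/10 s, in which the tool goes at most 50 mm and 8.59 degrees, less where a joint would pass 70% of its speed; a pose out of reach is approached as far as the arm can. A call with a gripper value outside its range is refused whole. The fingers move at their own pace and stop on an object; FORCE is the grip in N (left out, the last holds). Time passes only in rows, so rows that repeat a pose let the fingers close. It gives the time, the measured TCP pose, the force, the opening and the grip force at its end, in the units of the state.
- status.sense(): the state, without advancing time (a new reading comes with each control period).
- imaging.camera(name): name is "scene" or "top" or "wrist"; returns (picture, depth): 400x640x3 uint8, red, green, blue; 400x640 float32, m along the optical axis (not along the pixel's ray), 0 where there is no reading.
- imaging.camera_params(name): a dict with "intrinsics" (3x3 intrinsics, pixels), "world_from_camera" (4x4, takes a point from camera to world coordinates); the wrist camera has in their place "tool_from_camera" (4x4, takes a point from camera to tool coordinates, whose origin is the TCP and whose axes are the flange's). Camera axes: x right, y down, z forward; pixel columns grow to the right and rows downward; lengths in m; the calibration is good to about 2 mm. The wrist camera is an equidistant fisheye: a pixel r from the principal point sees the ray r / f radians off the axis. A picture is of the moment at which its call begins: read the wrist's pose just before it. camera_params takes no time and is no camera call.
- ticket.close_job(): hands the job in; it is judged then, once.
The state is a dict: "t": time; "joint_positions": joint angles; "qd": joint speeds; "effort": joint torques, N m; "ee_pos": TCP position; "tcp_rot": TCP orientation; "force": force on the tool from outside, world axes, zero at the start; "wrist_torque": the same for the moment, N m; "finger_gap": opening from 0.0 (shut) to 1.0 (fully open); "grasp_force": force on a finger pad.
Only numpy, scipy, OpenCV 4.12 (cv2) and the standard library are available. Lean on these libraries where they do the work, as an engineer would, in place of code of your own. Each camera call takes 0.05 s, during which the arm holds its last target. There are 200 camera calls.

### The job

Change the bench over to its other supply at the two-lever switch box: throw the left lever, which is on, fully back to off; slide the interlock hood fully across to the left so that it guards that lever; then throw the right lever fully on. Each part is blocked until the one before it has been moved fully; leave the box like that and let go.

Things in the scene. Friction and masses are not known exactly. Their poses are not given: they have to be found in the camera images.
- switch_box: Grey metal switch box screwed to the worktop, 150 mm along its x, 200 mm along y, aluminium top 40 mm up. Origin: centre of its underside. x points away from the robot (yaw within 0.35 rad), y left, z up. On top: two black paddle levers hinged at x = 0, z = 40 mm, y = +45 mm (left, starts on) and y = -45 mm (right, starts off), and a steel interlock hood sliding along y.
- left_lever (a joint): Left lever, hinged about box y. 0 = off, leaning 0.45 rad towards the robot (-x); 0.9 = on, leaning 0.45 rad to +x; hard stops. Bar 8 mm thick with a paddle 30 mm wide (y), 12 thick, 30 tall, spanning 45 to 75 mm from the hinge. 2 N at the paddle moves it; stays where left. Starts at 0.8 to 0.9, blocking the hood; clears it below 0.2. The hood, once on the left, holds it at off.
- hood (a joint): Steel interlock block, x = 0 to 34 mm in the box frame, 86 mm along y, top 74 mm above the worktop; on its middle (x = 22 mm) a black grip fin, 24 mm (x) by 10 mm (y), up to 101 mm. Slides in box y, middle at y = -45 mm + value: 0 = right (start 0 to 0.01), 0.09 m = left; hard stops. 2 to 3 N moves it; stays where left. It blocks the lever on its side from going on.
- right_lever (a joint): Right lever, the same shape, hinge and force as the left one: 0 = off, leaning 0.45 rad towards the robot (-x); 0.9 = on, leaning 0.45 rad away from it (+x); hard stops; stays where left. Starts off at 0 to 0.1. Blocked by the hood until the hood has gone to the left.

How it is judged:
On the way, in this order (a step that is already met when the one before it is completed fails the run):
1. the left lever is thrown back to off while the hood is still on the right (value of joint left_lever below 0.2 rad and value of joint hood below 0.05 m), for 0.1 s.
2. the hood is slid across to the left, with both levers off (value of joint hood above 0.075 m and value of joint left_lever below 0.3 rad and value of joint right_lever below 0.4 rad), for 0.1 s.
3. the right lever is thrown on (value of joint right_lever above 0.7 rad), for 0.1 s.
At the end, for the whole second after the job is handed in: The left lever is off (below 0.3 rad of 0.9), the hood is across on the left (within 15 mm of its stop) and the right lever is on (above 0.7 rad of 0.9) (value of joint left_lever below 0.3 rad and value of joint hood above 0.075 m and value of joint right_lever above 0.7 rad); the robot touches nothing.
It also fails if it takes over 43 s, if anything falls off the work surface, if the arm or the gripper's body presses on something with over 40 N, if the wrist force passes 120 N, or if a joint passes its speed limit or range.

## Working session

There is one attempt and no reset: what is moved stays moved. The work goes in short steps, Python scripts to look and compute and a shell command to move; the robot and the scene stay as the last step left them, time stands still between calls to the robot, and variables do not carry over. Pictures are saved under pics/ and viewed, at most 10 in all, crops included, and the job is handed in when it is done.

```bash
mkdir -p pics
python3 - <<'E'
from rig import status, imaging
import cv2,numpy as np
s=status.sense();print(s)
for n in("top","scene"):
    p,d=imaging.camera(n);cv2.imwrite(f"pics/{n}0.png",p[:,:,::-1]);np.savez(f"pics/{n}0.npz",p=p,d=d)
    c=imaging.camera_params(n);print(n,c)
E
```

```text
{'t': 0.0, 'joint_positions': array([-1.27570907,  0.6001245 , -0.00255348,  1.6001174 ,  0.00179911,
        0.94290263, -0.07978495]), 'qd': array([-0.00018652, -0.00030057, -0.00040129, -0.00099503,  0.00018122,
        0.0008035 , -0.00088321]), 'effort': array([-4.76302685e-04, -7.65057564e+01,  1.49715688e+00, -2.52335358e+01,
       -5.24096307e-02,  1.71502051e-02,  1.73836333e-04]), 'ee_pos': array([0.26322385, 0.67504846, 0.2427647 ]), 'tcp_rot': array([ 1.84784755e-01,  9.82778711e-01, -7.71095664e-04, -7.59336945e-05]), 'force': array([-0.48202112,  0.3168004 ,  0.14131264]), 'wrist_torque': array([ 0.0138438 ,  0.00559148, -0.0140773 ]), 'grasp_force': 0.0, 'finger_gap': 0.9993127148382422}
top {'intrinsics': array([[490.9596162 ,   0.        , 318.51494836],
       [  0.        , 490.9596162 , 204.83939949],
       [  0.        ,   0.        ,   1.        ]]), 'world_from_camera': array([[-1.63154352e-03, -9.92575610e-01,  1.21618239e-01,
         4.62425613e-01],
       [-9.99884858e-01, -2.15572959e-04, -1.51731199e-02,
         4.50522930e-02],
       [ 1.50866863e-02, -1.21628992e-01, -9.92460972e-01,
         8.81954142e-01],
       [ 0.00000000e+00,  0.00000000e+00,  0.00000000e+00,
         1.00000000e+00]])}
scene {'intrinsics': array([[485.01024926,   0.        , 314.63899282],
       [  0.        , 485.01024926, 206.92033342],
       [  0.        ,   0.        ,   1.        ]]), 'world_from_camera': array([[ 0.73840768, -0.49656018,  0.45626976,  0.19382498],
       [-0.67411149, -0.56169534,  0.47965826, -0.35135424],
       [ 0.01810541, -0.66176003, -0.74949707,  0.70517246],
       [ 0.        ,  0.        ,  0.        ,  1.        ]])}
```

View pics/top0.png

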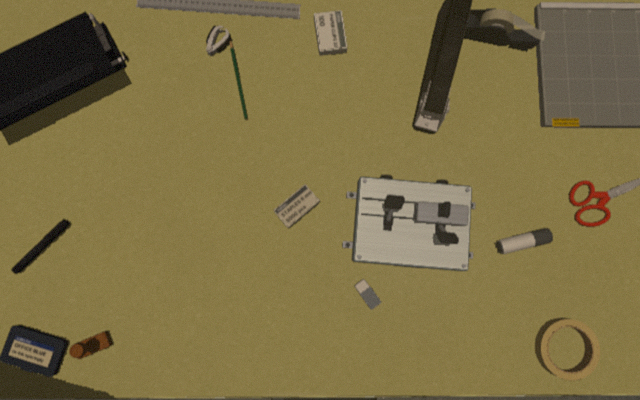

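The top view shows the box plate with corners near (359,177), (472,185), (469,269), (354,262). The left lever paddle is at about (395,203), leaning away. The hood is on the right at (441,213), with its fin at (444,209). The right lever paddle is at about (446,238).

```bash
cat > h.py <<'E'
import numpy as np,cv2
from rig import status, imaging
from scipy.spatial.transform import Rotation as R
def cast(n,uv,z):
    c=imaging.camera_params(n);K=c["intrinsics"];T=c["world_from_camera"]
    uv=np.atleast_2d(np.float64(uv));r=np.c_[(uv-K[:2,2])/K[0,0],np.ones(len(uv))]@T[:3,:3].T
    return T[:3,3]+r*((z-T[2,3])/r[:,2])[:,None]
def cloud(n,d):
    c=imaging.camera_params(n);K=c["intrinsics"];T=c["world_from_camera"]
    v,u=np.mgrid[:400,:640];P=np.stack([(u-K[0,2])/K[0,0]*d,(v-K[1,2])/K[1,1]*d,d],-1)
    return P@T[:3,:3].T+T[:3,3]
E
python3 - <<'E'
from h import *
f=np.load("pics/top0.npz");p,d=f["p"],f["d"]
P=cloud("top",d);z=P[...,2]
g=p.astype(int);m=np.uint8((g.min(-1)>110)&(g.max(-1)-g.min(-1)<30))
m[:, :345]=0;m[:,480:]=0;m[:165]=0;m[280:]=0
m=cv2.morphologyEx(m,cv2.MORPH_CLOSE,np.ones((5,5)))
c=max(cv2.findContours(m,0,2)[0],key=cv2.contourArea)
W=cast("top",c[:,0],0.04)[:,:2]
r=cv2.minAreaRect(np.float32(W*1000));print(r);B=cv2.boxPoints(r);print(B)
C=np.array(r[0])/1000
# yaw: long side = box y
e=[B[1]-B[0],B[2]-B[1]];e=max(e,key=np.linalg.norm);e=e/np.linalg.norm(e);e=e*np.sign(e[1]);yaw=np.arctan2(-e[0],e[1]);print("C,yaw",C,yaw,np.degrees(yaw))
ex=np.array([np.cos(yaw),np.sin(yaw)]);
Q=P[...,:2]-C;L=np.stack([Q@ex,Q@e,z],-1)
for nm,mm in(("hood",(abs(z-.074)<.006)),("fin",(z>.092)&(L[...,1]<-.02)&(L[...,0]>0)),("leftpad",(z>.085)&(L[...,1]>0)),("rightpad",(z>.085)&(L[...,0]<-.0)&(L[...,1]<0))):
    k=mm&(d>0)&(abs(L[...,0])<.09)&(abs(L[...,1])<.1);X=L[k];print(nm,len(X),X.mean(0) if len(X) else 0,np.percentile(X,[3,97],axis=0) if len(X) else 0)
print("tool R",R.from_quat(status.sense()["tcp_rot"]).as_matrix())
for n,(x,y) in dict(left=(0,.045),right=(0,-.045),fin=(.022,-.045)).items(): print(n,C+x*ex+y*e)
E
```

```text
((534.580322265625, -129.49063110351562), (212.10260009765625, 144.0809783935547), 84.94857025146484)
[[ 453.48184  -228.78688 ]
 [ 597.0032   -241.47319 ]
 [ 615.67883   -30.194382]
 [ 472.15747   -17.508072]]
C,yaw [ 0.53458032 -0.12949063] -0.08816429 -5.0514417
hood 954 [ 0.01657725 -0.03984635  0.07259456] [[ 0.0016595  -0.08257335  0.06932302]
 [ 0.03361328 -0.00046204  0.07587578]]
fin 101 [ 0.02277446 -0.04199217  0.09851305] [[ 0.01159191 -0.0471699   0.09265698]
 [ 0.03367029 -0.03766377  0.10144799]]
leftpad 255 [0.02583561 0.04363941 0.10061904] [[0.01715055 0.02956348 0.08659591]
 [0.03576544 0.05746983 0.10849187]]
rightpad 226 [-0.0245323  -0.04537006  0.10219972] [[-0.03316869 -0.06021102  0.08838572]
 [-0.01478578 -0.03239     0.10956903]]
tool R [[-9.31710663e-01  3.63201201e-01 -3.58004013e-04]
 [ 3.63201346e-01  9.31709721e-01 -1.33303236e-03]
 [-1.50603136e-04 -1.37202801e-03 -9.99999047e-01]]
left [ 0.53854258 -0.08466541]
right [ 0.53061807 -0.17431585]
fin [ 0.55253262 -0.17625296]
```

View pics/scene0.png

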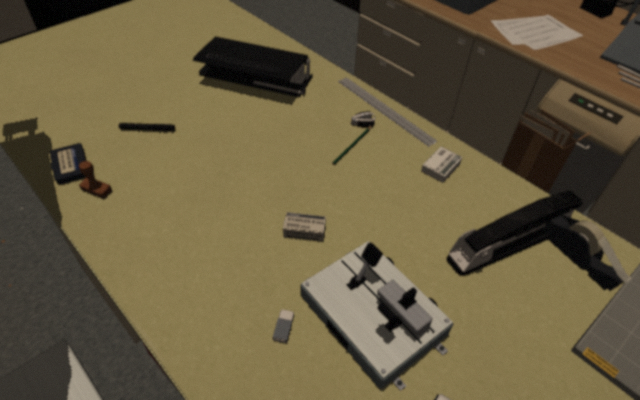

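```bash
python3 -m crank '[[[0.02,-0.045,0],[0,0,4],0],[[0.04,-0.09,0],[0,0,8],0],[[0.06,-0.135,0],[0,0,12],0],[[0.08,-0.18,0],[0,0,16.2],0],[[0.1,-0.225,0],[0,0,16.2],0]]' 20
python3 -m crank '[[[0.02,-0.045,0],[0,0,0],0],[[0.04,-0.09,0],[0,0,0],0],[[0.06,-0.135,0],[0,0,0],0],[[0.08,-0.18,0],[0,0,0],0],[[0.1,-0.225,0],[0,0,0],0]]'
python3 -m crank '[[[0.02,-0.045,0],[0,0,0],0],[[0.04,-0.09,0],[0,0,0],0],[[0.06,-0.135,0],[0,0,0],0],[[0.08,-0.18,0],[0,0,0],0],[[0.1,-0.225,0],[0,0,0],0]]'
python3 -m crank '[[[0.03,-0.03,-0.02],[0,0,0],0],[[0.03,-0.06,-0.05],[0,0,0],0],[[0.03,-0.091,-0.08],[0,0,0],0],[[0.03,-0.091,-0.08],[0,0,0],0]]'
python3 - <<'E'
from h import *
s=status.sense();M=R.from_quat(s["tcp_rot"]).as_matrix();print(s["ee_pos"],M[:,1],M[:,2],s["force"])
p,d=imaging.camera("top");cv2.imwrite("pics/t1.png",cv2.resize(p[130:310,300:520,::-1],None,fx=3,fy=3))
C=np.array([.5346,-.1295]);a=-.088;ex=np.array([np.cos(a),np.sin(a)]);ey=np.array([-ex[1],ex[0]])
q=s["ee_pos"][:2]-C;print("local",q@ex,q@ey)
E
```

```text
t: 0.6
ee_pos: [0.3639, 0.4484, 0.2434]
tcp_rot: [0.043, 0.999, -0.0, -0.0]
force: [0.9, 0.4, 0.3]
finger_gap: 0.618
grasp_force: 0.0
t: 1.1
ee_pos: [0.4638, 0.2235, 0.2436]
tcp_rot: [0.044, 0.999, -0.0, -0.0]
force: [0.5, 0.5, 0.3]
finger_gap: 0.189
grasp_force: 0.0
t: 1.6
ee_pos: [0.5638, -0.0015, 0.2435]
tcp_rot: [0.044, 0.999, 0.0, -0.0]
force: [0.5, 0.5, 0.5]
finger_gap: 0.005
grasp_force: 0.0
t: 2.0
ee_pos: [0.5908, -0.0956, 0.1597]
tcp_rot: [0.047, 0.999, -0.001, -0.003]
force: [-1.2, 0.6, 1.3]
finger_gap: 0.006
grasp_force: 0.0
[ 0.59075456 -0.0956009   0.15965273] [ 0.09485554  0.99548805 -0.00244185] [-0.00667183 -0.00181713 -0.99997609] [-1.21511499  0.64191099  1.27309514]
local 0.05295799371001725 0.038703156776177944
```

View pics/t1.png

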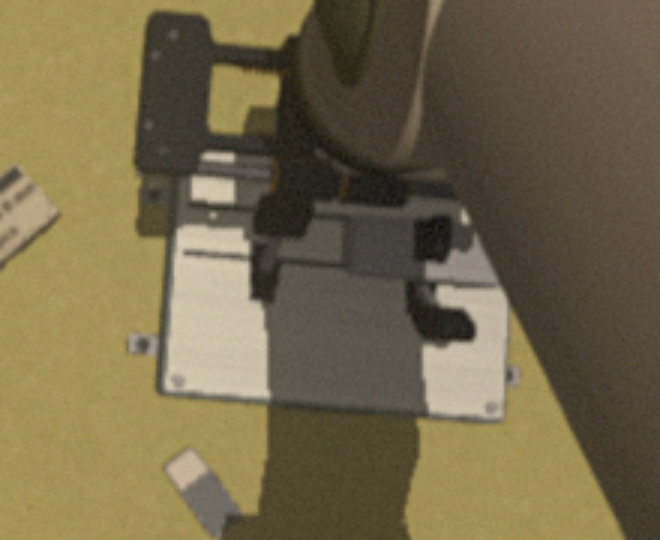

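The gripper is above and behind the left paddle (paddle at about (283,213) in the crop) and clear of the fin at (432,237). I'll lower it and push towards the robot.

```bash
python3 -m crank '[[[0.002,0.003,-0.02],[0,0,0],0],[[0.002,0.003,-0.04],[0,0,0],0],[[0.002,0.003,-0.055],[0,0,0],0],[[0.002,0.003,-0.055],[0,0,0],0]]'
python3 -m crank '[[[-0.01,0.001,0],[0,0,0],0],[[-0.02,0.002,0],[0,0,0],0],[[-0.03,0.003,0],[0,0,0],0],[[-0.04,0.003,0],[0,0,0],0]]'
python3 -m crank '[[[-0.01,0.001,0],[0,0,0],0],[[-0.02,0.002,0],[0,0,0],0],[[-0.024,0.003,0],[0,0,0],0],[[-0.026,0.003,0],[0,0,0],0],[[-0.026,0.003,0],[0,0,0],0]]'
cat >> h.py <<'E'
C=np.array([.5346,-.1295]);a=-.088;ex=np.array([np.cos(a),np.sin(a)]);ey=np.array([-ex[1],ex[0]])
def loc():
    s=status.sense();q=s["ee_pos"][:2]-C;print("local",q@ex,q@ey,s["ee_pos"],s["force"])
E
python3 -c "from h import *;loc()"
```

```text
t: 2.45
ee_pos: [0.5949, -0.086, 0.1076]
tcp_rot: [0.044, 0.999, 0.0, -0.001]
force: [-0.6, 0.3, -0.4]
finger_gap: 0.006
grasp_force: 0.0
t: 2.85
ee_pos: [0.5548, -0.0842, 0.1095]
tcp_rot: [0.044, 0.999, 0.0, 0.001]
force: [3.0, 2.1, 2.3]
finger_gap: 0.003
grasp_force: 1.4
t: 3.35
ee_pos: [0.5344, -0.0822, 0.1098]
tcp_rot: [0.045, 0.999, -0.0, 0.006]
force: [14.1, -2.4, -1.4]
finger_gap: 0.008
grasp_force: 6.0
local -0.004347081127264837 0.047135612535794943 [ 0.53441232 -0.08216473  0.10982004] [14.07936146 -2.35030001 -1.36254958]
```

```bash
python3 -m crank '[[[0.02,-0.002,0.01],[0,0,0],0],[[0.035,-0.003,0.04],[0,0,0],0],[[0.035,-0.045,0.06],[0,0,0],0],[[0.03,-0.09,0.06],[0,0,0],0],[[0.0205,-0.131,0.06],[0,0,0],0]]'
python3 -m crank '[[[0,0,0],[0,0,0],0]]'
python3 - <<'E'
from h import *
loc()
p,d=imaging.camera("scene");cv2.imwrite("pics/s2.png",cv2.resize(p[190:390,260:500,::-1],None,fx=3,fy=3))
p,d=imaging.camera("top");P=cloud("top",d);Q=P[...,:2]-C;L=np.stack([Q@ex,Q@ey,P[...,2]],-1)
k=(d>0)&(L[...,2]>.085)&(L[...,2]<.115)&(abs(L[...,0])<.06)&(L[...,1]>.02)&(L[...,1]<.07);X=L[k];print(len(X),X.mean(0),np.percentile(X,[3,97],axis=0))
E
```

```text
t: 3.85
ee_pos: [0.549, -0.2139, 0.169]
tcp_rot: [0.044, 0.999, -0.0, -0.0]
force: [0.4, -1.0, 0.3]
finger_gap: 0.005
grasp_force: 0.0
t: 3.95
ee_pos: [0.5462, -0.2192, 0.1683]
tcp_rot: [0.049, 0.999, -0.001, -0.001]
force: [-0.7, 0.4, -0.4]
finger_gap: 0.005
grasp_force: 0.0
local 0.019386446691709698 -0.08830978471823367 [ 0.5461502  -0.21917188  0.16831239] [-0.66505266  0.39246731 -0.38428291]
221 [-0.02584698  0.04418518  0.10159879] [[-0.03477648  0.03027512  0.08761886]
 [-0.01594792  0.05760067  0.10877419]]
```

View pics/s2.png

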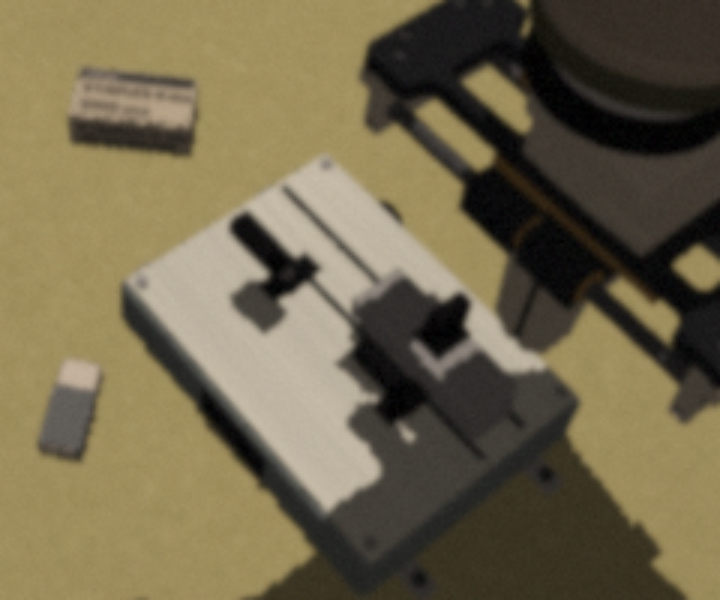

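The left lever (at about (258,240) in the crop) now leans off towards the robot. The fingers hang to the right of the fin (445,325), so I'll lower them and push left.

```bash
python3 -m crank '[[[0.001,0.0,-0.03],[0,0,0],0],[[0.001,0,-0.062],[0,0,0],0],[[0.001,0,-0.062],[0,0,0],0]]'
python3 -m crank '[[[0.001,0.015,0],[0,0,0],0],[[0.0025,0.03,0],[0,0,0],0],[[0.004,0.045,0],[0,0,0],0],[[0.0055,0.06,0],[0,0,0],0],[[0.0065,0.075,0],[0,0,0],0]]'
python3 -m crank '[[[0.001,0.01,0],[0,0,0],0],[[0.002,0.02,0],[0,0,0],0],[[0.0025,0.027,0],[0,0,0],0],[[0.003,0.033,0],[0,0,0],0],[[0.003,0.033,0],[0,0,0],0]]'
python3 -c "from h import *;loc()"
```

```text
t: 4.35
ee_pos: [0.5487, -0.2097, 0.1033]
tcp_rot: [0.043, 0.999, 0.001, -0.003]
force: [1.0, -0.4, 0.4]
finger_gap: 0.007
grasp_force: 0.0
t: 4.85
ee_pos: [0.558, -0.1359, 0.1075]
tcp_rot: [0.044, 0.999, -0.0, 0.001]
force: [0.1, -2.2, 1.9]
finger_gap: 0.002
grasp_force: 1.2
t: 5.35
ee_pos: [0.5604, -0.1095, 0.107]
tcp_rot: [0.047, 0.999, -0.003, 0.001]
force: [-1.6, -17.7, 3.9]
finger_gap: 0.001
grasp_force: 9.0
local 0.023924579473161192 0.02217496666093433 [ 0.56038088 -0.10951349  0.10695315] [ -1.61151129 -17.72657933   3.85333594]
```

```bash
python3 -m crank '[[[-0.001,-0.02,0.005],[0,0,0],0],[[-0.002,-0.03,0.04],[0,0,0],0],[[-0.02,-0.045,0.062],[0,0,0],0],[[-0.055,-0.065,0.062],[0,0,0],0],[[-0.087,-0.068,0.062],[0,0,0],0]]'
python3 -m crank '[[[0,0,0],[0,0,0],0],[[0,0,0],[0,0,0],0]]'
python3 - <<'E'
from h import *
loc()
p,d=imaging.camera("scene");cv2.imwrite("pics/s3.png",cv2.resize(p[190:390,260:500,::-1],None,fx=3,fy=3))
E
```

```text
t: 5.85
ee_pos: [0.4725, -0.1743, 0.1691]
tcp_rot: [0.046, 0.999, -0.0, 0.001]
force: [-0.0, 0.2, -0.4]
finger_gap: 0.009
grasp_force: 0.0
t: 6.05
ee_pos: [0.4734, -0.1725, 0.1688]
tcp_rot: [0.045, 0.999, 0.0, 0.0]
force: [1.2, -0.1, 0.2]
finger_gap: 0.007
grasp_force: 0.0
local -0.057158667729303676 -0.04818302023117126 [ 0.47342787 -0.1724731   0.16882496] [ 1.22840926 -0.13585995  0.21888099]
```

View pics/s3.png

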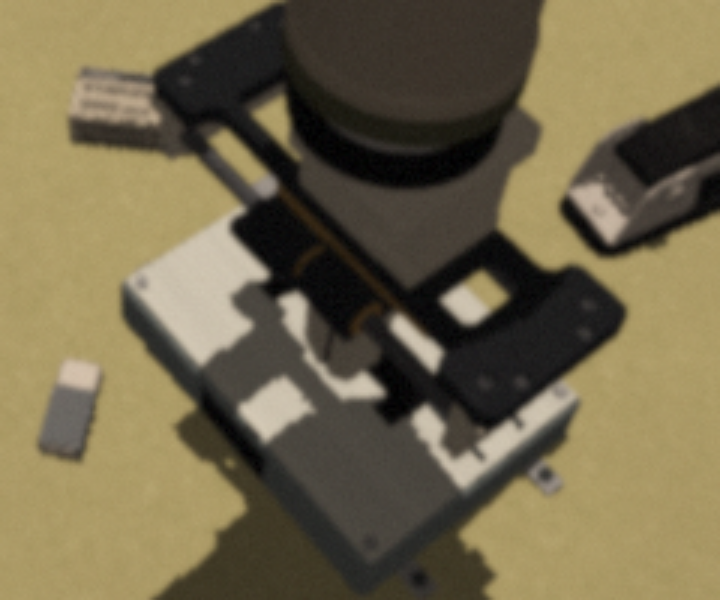

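The hood has left the right side, where the plate is now bare near (500,460). The closed fingers at about (340,350) are on the robot side of the right lever.

```bash
python3 -m crank '[[[0,0.002,-0.03],[0,0,0],0],[[0,0.002,-0.06],[0,0,0],0],[[0,0.002,-0.06],[0,0,0],0]]'
python3 -m crank '[[[0.012,-0.001,0],[0,0,0],0],[[0.024,-0.002,0],[0,0,0],0],[[0.036,-0.003,0],[0,0,0],0],[[0.048,-0.004,0],[0,0,0],0]]'
python3 -m crank '[[[0.01,-0.001,0],[0,0,0],0],[[0.018,-0.002,0],[0,0,0],0],[[0.023,-0.002,0],[0,0,0],0],[[0.026,-0.002,0],[0,0,0],0],[[0.026,-0.002,0],[0,0,0],0]]'
python3 -c "from h import *;loc()"
```

```text
t: 6.4
ee_pos: [0.4733, -0.1693, 0.1058]
tcp_rot: [0.044, 0.999, 0.001, -0.002]
force: [-1.0, -0.1, 0.4]
finger_gap: 0.008
grasp_force: 0.0
t: 6.8
ee_pos: [0.5231, -0.1747, 0.1097]
tcp_rot: [0.044, 0.999, -0.0, 0.001]
force: [-3.0, -0.5, 3.9]
finger_gap: 0.003
grasp_force: 1.4
t: 7.3
ee_pos: [0.5404, -0.1764, 0.1079]
tcp_rot: [0.045, 0.999, 0.001, -0.007]
force: [-19.3, 1.1, 13.6]
finger_gap: 0.007
grasp_force: 10.2
local 0.009922672730063439 -0.04617451145620335 [ 0.54042616 -0.17636791  0.10785439] [-19.32138403   1.12795238  13.6064572 ]
```

Firm stop. I'll back off, lift, move clear and check.

```bash
python3 -m crank '[[[-0.02,0.001,0],[0,0,0],0],[[-0.045,0.003,0.01],[0,0,0],0],[[-0.06,0.003,0.05],[0,0,0],0],[[-0.06,0.003,0.1],[0,0,0],0],[[-0.06,0.05,0.12],[0,0,0],0]]'
python3 -m crank '[[[0,0.048,0],[0,0,0],0],[[0,0.096,0],[0,0,0],0],[[0,0.144,0],[0,0,0],0],[[0,0.19,0],[0,0,0],0],[[0,0.235,0],[0,0,0],0]]'
python3 -m crank '[[[0,0.03,0],[0,0,0],0],[[0,0.03,0],[0,0,0],0],[[0,0.03,0],[0,0,0],0]]'
python3 - <<'E'
from h import *
loc()
p,d=imaging.camera("top");P=cloud("top",d);Q=P[...,:2]-C;L=np.stack([Q@ex,Q@ey,P[...,2]],-1)
cv2.imwrite("pics/t4.png",cv2.resize(p[130:310,300:520,::-1],None,fx=3,fy=3))
def f(n,z0,z1,x0,x1,y0,y1):
    X=L[(d>0)&(L[...,2]>z0)&(L[...,2]<z1)&(L[...,0]>x0)&(L[...,0]<x1)&(L[...,1]>y0)&(L[...,1]<y1)];print(n,len(X),X.mean(0))
f("left",.085,.115,-.06,-.005,.02,.07);f("right",.085,.115,-.06,.06,-.07,-.02);f("hood",.066,.08,.003,.034,-.1,.1);f("fin",.092,.11,.005,.05,0,.09)
E
```

```text
t: 7.8
ee_pos: [0.4893, -0.1328, 0.2324]
tcp_rot: [0.049, 0.999, -0.002, 0.004]
force: [0.6, 1.2, -0.2]
finger_gap: 0.006
grasp_force: 0.0
t: 8.3
ee_pos: [0.4881, 0.1099, 0.2288]
tcp_rot: [0.044, 0.999, 0.0, 0.001]
force: [1.5, -0.4, -0.3]
finger_gap: 0.008
grasp_force: 0.0
t: 8.6
ee_pos: [0.4879, 0.1381, 0.2284]
tcp_rot: [0.044, 0.999, 0.0, 0.0]
force: [0.6, -1.3, -0.1]
finger_gap: 0.007
grasp_force: 0.0
local -0.0700580260884774 0.262444931331168 [0.48787842 0.13808655 0.22835285] [ 0.64736698 -1.33235704 -0.13712809]
left 217 [-0.02584877  0.04425862  0.10160153]
right 259 [ 0.02665251 -0.04557146  0.1003909 ]
hood 879 [0.01764692 0.04152375 0.07273427]
fin 95 [0.02284711 0.04340153 0.098807  ]
```

View pics/t4.png

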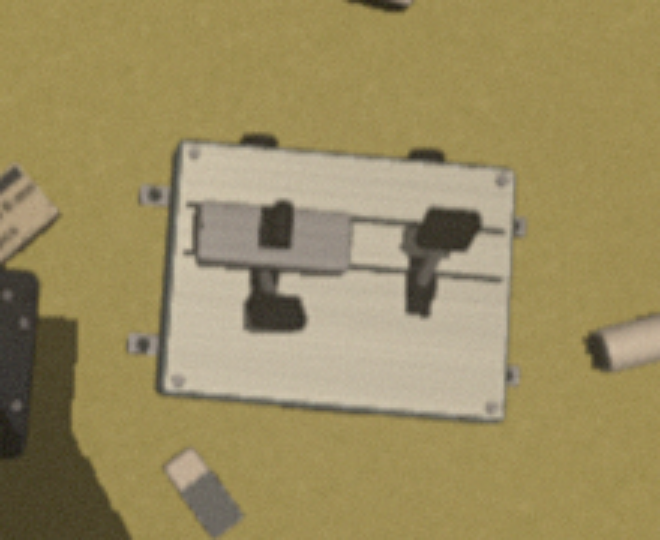

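The left lever is off (275,312), the hood is fully left (273,237) and the right lever is on (450,228). The robot is clear of the box.

```bash
python3 -c "
from rig import ticket;print(ticket.close_job())"
```

```text
the job is handed in; nothing more can be done
None
```

The changeover is done and handed in at about 9 s of the 43 s allowed: left lever off, hood fully left, right lever on, and the robot clear of the box; the closing call returned no verdict.

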